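# Lock the filter cup into the watering filter head

### The arm

A 6-joint arm with a two-finger parallel gripper is mounted at the origin on the work surface. World frame = base frame: x ahead of the robot, y to its left, z up, the work surface at z = 0. Lengths are in mm, angles in rad, forces in N, time in s.
With the tool pointing down it reaches from about 300 to 775 mm from the base axis. Payload 14.6 kg.
Tool frame: the origin (TCP) lies between the finger pads; the fingertips stand 19 mm ahead of it and the grasp point (between the pads) is the TCP; x points along the fingers, y is the direction in which the jaws open and shut, and the axes are right-handed (so a half turn about x gives the same grasp; the last joint's range is limited). The gripper opens to 94 mm and grips with 3 to 60 N. Pads are 16 mm wide; open, the fingers measure 119 mm over their backs; the gripper's body (75 mm by 177 mm) begins 78 mm behind the grasp point.
Start: joints at [1.282, 0.3, 1.521, -0, 1.321, -0.067], TCP at [120.99, 536.517, 224.446] pointing down, gripper open.
Joint ranges: [-3.03, 3.03], [-0.79, 2.21], [0.23, 2.52], [-1.04, 4.18], [0, 3.07], [-2.55, 2.55]. Speed limits (rad/s): [2.22, 2.22, 2.57, 3.14, 3.14, 3.14].

### API

Orientations are given as [roll, pitch, yaw] about the fixed x, y, z axes, in that order (R = Rz(yaw) Ry(pitch) Rx(roll)).
In Python, from cell import manip gives the robot as it stands.
- The arm moves only by the tool jog_arm, never from a script. Its argument "series" is one flat list of numbers, 7 for each row, row after row: the turn, a rotation vector about the world's x, y, z in rad, then the shift along the world's x, y, z in m, then the opening, from -1 (shut) to 1 (fully open). A call has 1 to 20 rows; each row is the pose to reach, as a shift and turn from the pose commanded when the call began; what a row does not reach only later rows make up. A row lasts 1/8 s, in which the tool goes at most 62.5 mm and 10.7 degrees, less where a joint would pass 70% of its speed; a pose out of reach is approached as far as the arm can. A call with a gripper value outside its range is refused whole. The fingers move at their own pace and stop on an object; "squeeze" is the grip in N (left out, the last holds). Time passes only in rows, so rows that repeat a pose let the fingers close. It gives the time, the measured TCP pose, the force and the opening at its end, in the units of the state.
- manip.read_state(): the state, without advancing time (a new reading comes with each control period).
- manip.camera(name): name is "side" or "top" or "wrist"; returns a dict with "color" (400x640x3 uint8, blue, green, red), "range_z" (400x640 float32, mm along the optical axis (not along the pixel's ray), 0 where there is no reading), "fx", "fy", "cx", "cy" (pixels), "pose" (4x4, takes a point from camera to world coordinates); the wrist camera has in their place "mount" (4x4, takes a point from camera to tool coordinates, whose origin is the TCP and whose axes are the tool frame's). Camera axes: x right, y down, z forward; pixel columns grow to the right and rows downward; lengths in mm; the calibration is good to about 2 mm. A picture is of the moment at which its call begins: read the wrist's pose just before it.
- manip.sign_off(): hands the job in, once; it reports no verdict.
The state is a dict: "clock": time; "joints": joint angles; "qd": joint speeds; "effort": joint torques, N m; "eef_pos": TCP position; "eef_rot": TCP orientation; "wrist_force": force on the tool from outside, world axes, zero at the start; "moment": the same for the moment, N m; "finger_gap": finger opening in mm.
Only numpy, scipy, OpenCV 4.12 (cv2) and the standard library are available. Lean on these libraries where they do the work, as an engineer would, in place of code of your own. Each camera call takes 0.05 s, during which the arm holds its last target.

### The job

Take the loose filter cup by its handle, bring it up under the filter head on its stand and feel for the hidden slots with light upward pressure; push it up against the sprung seal, twist it counter-clockwise (seen from above) as far as it goes without forcing it, and let it settle so that its lugs lock. Then let go and leave it hanging level and locked; do not disturb the potted plant, bottle or jug.

Things in the scene. Friction and masses are not known exactly. Their poses are not given: they have to be found in the camera images.
- cup_mid (a point): Filter cup, grey, 0.26 kg, upright, 70 mm tall. Point on its axis, 35 mm above its underside; z up, handle along -x. Lower body 60 mm in diameter, 42 mm high; above it a neck 50 mm in diameter with a bevelled rim.
- cup_grip (a point): Where to hold the cup: middle of its black handle, a level bar 20 mm wide (flat sides face +y and -y) and 22 mm high, reaching 150 mm from the cup's axis. Point 112 mm from the axis (cup -x), 30 mm above the cup's underside; axes as cup_mid. Hold it firmly from above (60 N or more): the head loads it off-centre.
- lug (a point): Tip of the lug on the handle's side of the neck, 33 mm from the axis, half-way up the lug. Three equal lugs 120 degrees apart, each 12 mm wide, 5 mm thick, underside 58 mm and top 63 mm above the cup's underside, standing 8 mm out of the neck. Axes as cup_mid. At the stop, a twist of 0.5 N m about the head's axis is plenty to feel it; 3 N m is too much.
- mount (a point): Centre of the open underside of the filter head, 160 mm above the bench; fixed, z up along the head's axis. Round grey housing, 92 mm in diameter, 60 mm high. Lugs against the ring's underside put cup_mid 28 mm below this point.
- ring (a point): On the head's axis, 4.5 mm above the mouth; axes as mount. Slotted ring inside the mouth: bore 54 mm, lug space 70 mm in diameter, 3 gaps that pass the lugs with about 4 degrees spare each way. The ring is clocked at a hidden angle: the lugs pass at a cup yaw, relative to mount, of -0.42 rad give or take 0.35 rad; feel for it.
- seal_face (a point): On the head's axis, 13 mm above the mouth; axes as mount: the sprung seal's face at rest. The cup's rim meets it with cup_mid 22 mm below mount. It pushes down with about 2 N, plus 0.25 N per mm, to a hard stop with cup_mid 11 mm below mount. Turning over the 3 mm lip needs cup_mid 13.5 to 11 mm below mount.
- pocket (a point): On the head's axis, at the height of the pocket floors, 6 mm above the mouth; axes as mount. Turned counter-clockwise (yaw growing) from mid-gap, the lugs are past the lip at 0.75 rad and meet a hard stop near 0.89 rad. Let down there they rest in the pockets, cup_mid 17 mm below mount (14 mm if left on the lip).
- riser_top (a point): Top of the stand's upright riser pipe, 255 mm above the bench, 120 mm from the head's axis on the head's +x+y side; 34 to 46 mm thick, foot 100 mm in diameter. A thin level arm joins it to the head. Axes as mount.
- potted: Bystander: terracotta pot 92 mm in diameter, 75 mm high, with an upright green plant, about 225 mm tall. Origin at the centre of its underside.
- feed: Bystander: white bottle 72 mm in diameter, 190 mm tall. Origin at the centre of its underside.
- jug: Bystander: clear plastic measuring jug 90 mm in diameter, 110 mm tall, with a handle. Origin at the centre of its underside.

How it is judged:
By the outcome, as a careful person would: the job done as asked, in the order asked, and still so for the second after the job is handed in, with the robot touching nothing.
It also fails if it takes over 72 s, if anything falls off the work surface, if the arm or the gripper's body presses on something with over 40 N, if the wrist force passes 120 N, or if a joint passes its speed limit or range.

## Working session

There is one attempt and no reset: what is moved stays moved. The work goes in short steps, Python scripts to look and compute and a tool call to move; the robot and the scene stay as the last step left them, time stands still between calls to the robot, and variables do not carry over. Pictures are saved under pics/ and viewed, and the job is handed in when it is done.

Besides the shell and the picture viewer there is one more tool, called after "Emit:" as name(argument=value, ...) on one line, values as JSON. jog_arm: Moves the arm, as the interface text tells. Its arguments: {"type":"object","properties":{"series":{"type":"array","items":{"type":"number"}},"squeeze":{"type":"number"}},"required":["series"]}

```bash
ls; mkdir -p pics; python3 - <<'E'
from cell import manip
import cv2,numpy as np
print(manip.read_state())
for n in ["side","top","wrist"]:
    c=manip.camera(n); cv2.imwrite(f"pics/a_{n}.png",c["color"]); np.savez(f"a_{n}.npz",**c)
    print(n,c["fx"],c["fy"],c["cx"],c["cy"]); print(np.round(c.get("pose",c.get("mount")),3))
E
```

```text
pics
{'clock': 0.0, 'joints': array([ 1.28241051e+00,  3.00457956e-01,  1.52159809e+00,  3.80897170e-06,
        1.32069580e+00, -6.66005707e-02]), 'qd': array([ 0.00021541,  0.00031301, -0.00080522,  0.00167054, -0.00010744,
       -0.0019947 ]), 'effort': array([ 1.86347620e-04, -5.31804156e+01, -3.52746892e+01,  7.08380900e-02,
        2.43949756e-02, -2.31026569e-06]), 'eef_pos': array([120.91619362, 536.29068742, 223.88633254]), 'eef_rot': array([-1.6405796 ,  1.56963713, -1.86236579]), 'wrist_force': array([-0.24688278, -0.104592  , -0.13897028]), 'moment': array([ 0.03976352, -0.02484398,  0.02101977]), 'finger_gap': 94.02718487558471}
side 443.940540941175 443.940540941175 318.64218226426533 200.03238486047485
[[ 8.980000e-01 -3.220000e-01  2.990000e-01  2.121140e+02]
 [-4.400000e-01 -6.700000e-01  5.980000e-01 -7.865160e+02]
 [ 8.000000e-03 -6.690000e-01 -7.430000e-01  1.140449e+03]
 [ 0.000000e+00  0.000000e+00  0.000000e+00  1.000000e+00]]
top 475.07150010674286 475.07150010674286 320.2944017458575 195.31716854568813
[[ 2.800000e-02 -9.960000e-01  8.500000e-02  4.911910e+02]
 [-1.000000e+00 -2.800000e-02  0.000000e+00  1.842300e+01]
 [ 2.000000e-03 -8.500000e-02 -9.960000e-01  1.404407e+03]
 [ 0.000000e+00  0.000000e+00  0.000000e+00  1.000000e+00]]
wrist 288.45105151710106 288.45105151710106 317.73279617588383 197.5954427946801
[[ 1.00000e-03 -2.86000e-01  9.58000e-01 -1.59771e+02]
 [ 1.00000e+00 -0.00000e+00 -1.00000e-03 -4.80000e-01]
 [ 0.00000e+00  9.58000e-01  2.86000e-01 -8.46240e+01]
 [ 0.00000e+00  0.00000e+00  0.00000e+00  1.00000e+00]]
```

View pics/a_side.png

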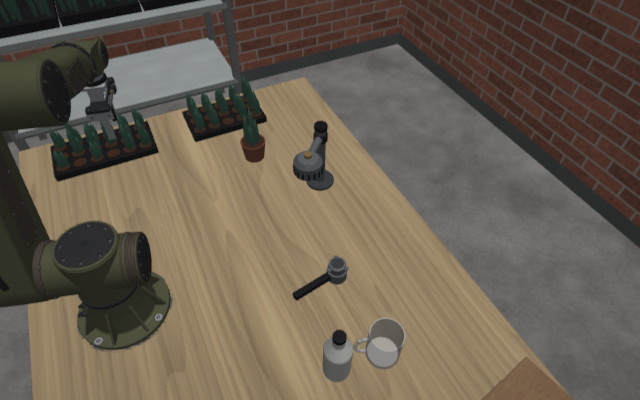

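View pics/a_top.png

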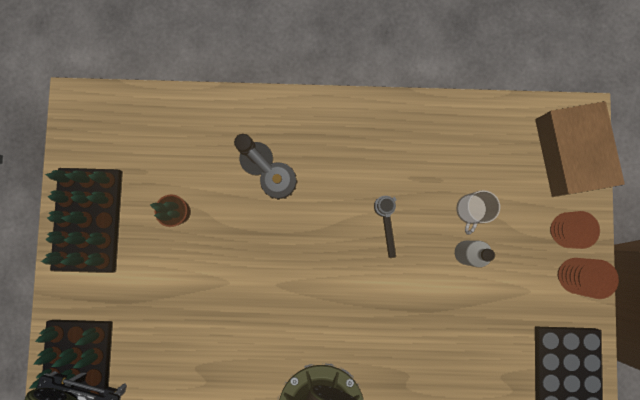

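View pics/a_wrist.png

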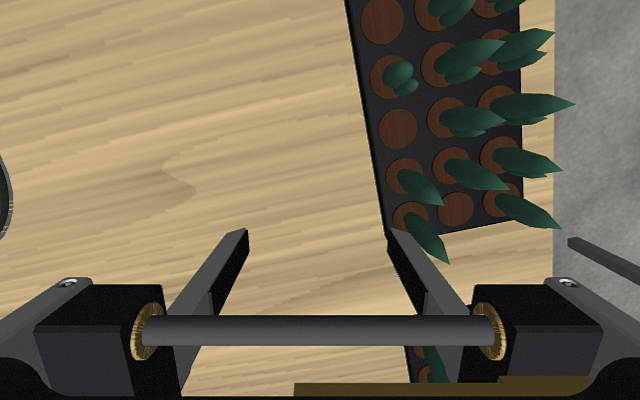

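Top view: the cup is at about (385,206) with its handle running to (391,257). The head is at (278,180), the riser at (245,145), the pot at (171,210), and the jug and bottle at (478,208)/(475,254). Next I'll measure them.

```bash
cat > h.py <<'E'
import numpy as np,cv2
def cloud(c,T):
    z=c["range_z"].astype(float); v,u=np.indices(z.shape)
    P=np.stack([(u-c["cx"])/c["fx"]*z,(v-c["cy"])/c["fy"]*z,z],-1)
    W=P@T[:3,:3].T+T[:3,3]; W[z==0]=np.nan; return W
def circ(p):
    A=np.c_[2*p,np.ones(len(p))]; s=np.linalg.lstsq(A,(p**2).sum(1),rcond=None)[0]
    return s[0],s[1],np.sqrt(s[2]+s[0]**2+s[1]**2)
def ray(c,T,u,v,h):
    d=T[:3,:3]@np.array([(u-c["cx"])/c["fx"],(v-c["cy"])/c["fy"],1]); o=T[:3,3]
    return o+d*(h-o[2])/d[2]
E
python3 - <<'E'
import numpy as np,cv2
from h import *
c=dict(np.load("a_top.npz")); W=cloud(c,c["pose"])
z=W[...,2]
print("table",np.nanmedian(z[260:300,200:300]))
lab,n=None,0
m=(z>12).astype(np.uint8)
n,lab,st,ce=cv2.connectedComponentsWithStats(m)
for i in range(1,n):
    if st[i,4]>60:
        p=W[lab==i]; print(i,st[i],np.round(np.nanmin(p,0)),np.round(np.nanmax(p,0)))
# cup
m=(z[180:270,360:410])
np.set_printoptions(linewidth=250)
print(np.round(z[194:262:2,372:400:2]))
s=dict(np.load("a_side.npz")); S=cloud(s,s["pose"])
for nm,(r0,r1,c0,c1) in dict(cup=(250,305,285,355),head=(120,195,285,340)).items():
    p=S[r0:r1,c0:c1].reshape(-1,3); p=p[p[:,2]>12]; print(nm,p.min(0),p.max(0))
E
```

```text
table -0.8406577722118982
1 [ 537  102   88   95 6099] [ 626. -823.   12.] [ 889. -615.  109.]
2 [ 234  134   64   66 1739] [584.  81.  12.] [764. 260. 259.]
14 [  41  168   81  105 6960] [370. 605.  12.] [670. 789. 152.]
21 [458 190  42  45 894] [ 508. -472.   12.] [ 629. -382.  116.]
22 [150 195  41  32 918] [507. 391.  13.] [595. 481. 221.]
23 [374 196  23  62 693] [ 437. -200.   12.] [ 612. -136.   76.]
27 [ 550  211   50   38 1520] [ 477. -753.   13.] [ 581. -647.  104.]
28 [455 241  40  27 837] [ 420. -446.   13.] [ 490. -377.  196.]
30 [ 558  258   61   41 1994] [ 349. -772.   13.] [ 451. -668.  148.]
31 [  25  320  102   80 5814] [ 31. 442.  12.] [231. 790. 507.]
33 [ 535  327   68   73 4735] [  49. -792.   12.] [ 250. -607.   43.]
35 [ 280  366   83   34 1666] [  28. -115.   12.] [126. 117. 274.]
[[ -4.  -2.   2.   3.  -0.  -2.   1.   1.  -2.   2.  -2.  -6.   4.  -1.]
 [ -2.  -0.   1.  -3.   3.  41.  47.  40.  45.   1.  -5.  -3.   0.  -3.]
 [  1.   2.  -1.  40.  41.  67.  75.  70.  70.  65.  66.  59.  -3.   7.]
 [ -0.  -2.  63.  61.  70.  70.  71.  nan  69.  67.  72.  60.  5
[... 1678 characters left out ...]
-3.   3.]
 [ -0.   5.  -4.  -8.   2.  -6.  -3.   2.  39.  41.  42.  39.  -0.   4.]
 [ -0.  -1.   2.  -2.  -2.   1.   0.  -3.  39.  36.  47.  37.  -2.  -1.]
 [  2.  -0.   5.  -1.  -3.  -1.   2.  -1.  28.  41.  40.  41.  -0.  -1.]
 [ -0.  -3.  -0.   3.  -3.   1.  -0.  -3.  28.  38.  44.  42.   1.   1.]
 [ -6.  -4.  -0.  -0.  -3.  -0.   3.  -6.   1.  40.  40.  37.   1.   2.]
 [  2.  -4.  -3.  -1.  -6.  -2.  -5.  -0.  -3.  -1.   1.   1.  -5.  -1.]
 [ -0.   0.   1.  -2.  -1.  -1.  -4.  -2.  -1.   1.  -4.   2.  -5.   4.]]
cup [ 433.85512062 -201.37599025   12.21568357] [ 608.70047708 -135.3934497    74.68448822]
head [581.13788435  77.9268713   12.01487748] [760.24209911 243.5117752  259.27579157]
```

```bash
python3 - <<'E'
import numpy as np,cv2
from h import *
R=lambda a:np.round(a,1)
for nm,cb,hb in (("top",(194,262,368,402),(130,205,225,300)),("side",(250,305,285,355),(115,195,285,345))):
    c=dict(np.load(f"a_{nm}.npz")); T=c["pose"]; W=cloud(c,T); 
    p=W[cb[0]:cb[1],cb[2]:cb[3]].reshape(-1,3); p=p[p[:,2]>15]
    h=p[(p[:,2]>34)&(p[:,2]<47)&(p[:,0]<545)]
    ctr=h[:,:2].mean(0); d=np.linalg.svd(h[:,:2]-ctr)[2][0]; d*=np.sign(d[0])
    print(nm,"handle ctr",R(ctr),"yaw",np.arctan2(d[1],d[0]),len(h))
    t=p[(p[:,2]>64)]; print("rim mean",R(t.mean(0)),len(t)); 
    (x,y),r=cv2.minEnclosingCircle(t[:,:2].astype(np.float32)); print("rim encl",R([x,y,r]))
    b=p[(p[:,2]>15)&(p[:,2]<36)&(p[:,0]>560)]; print("body side circ",R(circ(b[:,:2])),len(b))
    e=h[:,0].min(); print("handle end x",e)
    p=W[hb[0]:hb[1],hb[2]:hb[3]].reshape(-1,3); p=p[p[:,2]>15]
    t=p[(p[:,2]>212)&(p[:,2]<226)&(p[:,0]<690)&(p[:,1]<170)]
    print("head top mean",R(t.mean(0)),R(cv2.minEnclosingCircle(t[:,:2].astype(np.float32))[0]),len(t))
    b=p[(p[:,2]>163)&(p[:,2]<212)&(p[:,1]<170)&(p[:,0]<680)]; print("head side circ",R(circ(b[:,:2])),len(b))
    r=p[p[:,2]>248]; print("riser top",R(r.mean(0)),len(r))
    f=p[(p[:,2]<40)]; print("foot",R(cv2.minEnclosingCircle(f[:,:2].astype(np.float32))[0]))
    # crop
    im=c["color"]; cv2.imwrite(f"pics/z_{nm}_head.png",cv2.resize(im[hb[0]:hb[1],hb[2]:hb[3]],None,fx=6,fy=6)); 
    cv2.imwrite(f"pics/z_{nm}_cup.png",cv2.resize(im[cb[0]:cb[1],cb[2]:cb[3]],None,fx=7,fy=7))
E
```

```text
top handle ctr [ 490.2 -183. ] yaw 0.1705041501685872 262
rim mean [ 583.3 -168.3   69. ] 246
rim encl [ 584.3 -168.1   32.6]
body side circ [ 581.1 -159.5   20.9] 11
handle end x 437.0787399343213
head top mean [634.8 131.3 217.1] [645.5 136.5] 652
head side circ [630.8 127.6  41.7] 384
riser top [715.9 212.9 253.4] 240
foot [715.6 211.5]
side handle ctr [ 488.6 -184.2] yaw 0.16674328561909127 259
rim mean [ 581.3 -170.2   68.9] 213
rim encl [ 584.1 -168.8   30.8]
body side circ [ 582.7 -172.8   24.8] 50
handle end x 434.6640694055076
head top mean [631.4 126.5 217.2] [642.2 134.8] 315
head side circ [630.  128.3  43.4] 440
riser top [713. 210. 254.] 109
foot [713.7 211.4]
```

```bash
python3 - <<'E'
import cv2,numpy as np
a=[cv2.imread(f"pics/z_{n}.png") for n in ("top_head","side_head","top_cup")]
H=480; a=[cv2.resize(x,(int(x.shape[1]*380/x.shape[0]),380)) for x in a]
o=np.hstack(a)
print(o.shape); cv2.imwrite("pics/z_all.png",o[:, :800] if o.shape[1]<=800 else cv2.resize(o,(800,int(380*800/o.shape[1]))))
E
```

```text
(380, 855, 3)
```

View pics/z_all.png

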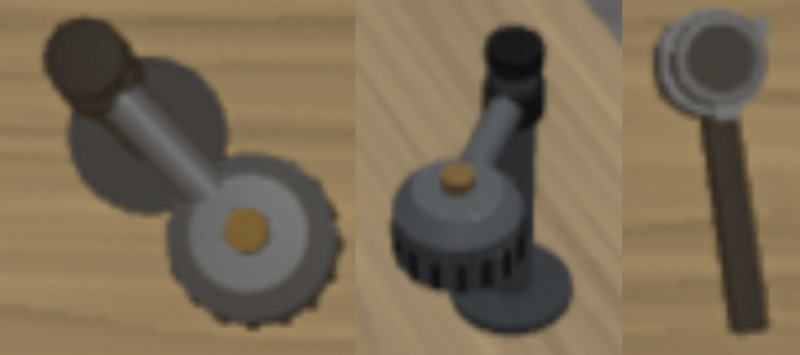

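The crops show the head with its slotted rim and the arm running to the riser at about 45°. The cup's handle points toward the robot, and one lug is visible. Head axis is about (630,128), cup axis about (583,-168) with yaw 0.168. Next: refine the head and work out the grasp.

```bash
python3 - <<'E'
import numpy as np,cv2
from h import *
from scipy.spatial.transform import Rotation as Ro
from cell import manip
s=manip.read_state(); R=Ro.from_euler('xyz',s["eef_rot"]).as_matrix(); print(np.round(R,3),s["eef_pos"])
for nm,hb in (("top",(130,205,225,300)),("side",(115,195,285,345))):
    c=dict(np.load(f"a_{nm}.npz")); T=c["pose"]; W=cloud(c,T)
    sub=c["color"][hb[0]:hb[1],hb[2]:hb[3]].astype(int); w=W[hb[0]:hb[1],hb[2]:hb[3]]
    m=(sub[...,2]-sub[...,0]>50)&(w[...,2]>200); v,u=np.nonzero(m)
    print(nm,m.sum(),"gold",np.nanmean(w[m],0), "px",u.mean()+hb[2],v.mean()+hb[0])
    for z in (220,224,228): print(z,ray(c,T,u.mean()+hb[2],v.mean()+hb[0],z))
    # slope on disc bright area
E
```

```text
[[-0.     0.22   0.976]
 [-0.001  0.976 -0.22 ]
 [-1.    -0.001 -0.   ]] [120.96023531 536.35230272 224.03367366]
top 58 gold [631.52695142 128.71153005 231.23847057] px 276.5 178.13793103448276
220 [632.86975257 129.76879222 220.        ]
224 [632.39127134 129.39275274 224.        ]
228 [631.9127901  129.01671325 228.        ]
side 25 gold [631.10694019 129.77276033 231.30731167] px 307.56 153.92000000000002
220 [636.31466852 141.15630574 220.        ]
224 [634.47121809 137.12491468 224.        ]
228 [632.62776767 133.09352362 228.        ]
```

Emit:
jog_arm(series=[0,0,0.39,0.35,-0.723,-0.02,1,0,0,0.39,0.35,-0.723,-0.02,1,0,0,0.39,0.35,-0.723,-0.02,1,0,0,0.39,0.35,-0.723,-0.02,1,0,0,0.39,0.35,-0.723,-0.02,1,0,0,0.39,0.35,-0.723,-0.02,1,0,0,0.39,0.35,-0.723,-0.02,1,0,0,0.39,0.35,-0.723,-0.02,1,0,0,0.39,0.35,-0.723,-0.02,1,0,0,0.39,0.35,-0.723,-0.02,1,0,0,0.39,0.35,-0.723,-0.02,1,0,0,0.39,0.35,-0.723,-0.02,1,0,0,0.39,0.35,-0.723,-0.02,1,0,0,0.39,0.35,-0.723,-0.02,1,0,0,0.39,0.35,-0.723,-0.1,1,0,0,0.39,0.35,-0.723,-0.1,1,0,0,0.39,0.35,-0.723,-0.1,1,0,0,0.39,0.35,-0.723,-0.1,1])

```text
clock: 2.4
eef_pos: [471.4, -186.3, 125.7]
eef_rot: [-0.601, 1.569, -0.433]
wrist_force: [0.2, 0.6, 0.8]
finger_gap: 93.9
```

```bash
cat >> h.py <<'E'
from scipy.spatial.transform import Rotation as Ro
def wristT(s,c):
    T=np.eye(4); T[:3,:3]=Ro.from_euler('xyz',s["eef_rot"]).as_matrix(); T[:3,3]=s["eef_pos"]; return T@c["mount"]
E
python3 - <<'E'
from cell import manip
from h import *
s=manip.read_state(); c=manip.camera("wrist"); T=wristT(s,c); np.savez("b.npz",T=T,**c); cv2.imwrite("pics/b.png",c["color"])
print(s); W=cloud(c,T)
p=W.reshape(-1,3); p=p[(p[:,0]>400)&(p[:,0]<640)&(p[:,1]>-240)&(p[:,1]<-100)]
print("table",np.median(p[p[:,2]<8][:,2]))
R=np.round
h=p[(p[:,2]>35)&(p[:,2]<47)&(p[:,0]<540)&(p[:,0]>440)]; h=h[abs(h[:,1]+187)<25]; ctr=h[:,:2].mean(0); d=np.linalg.svd(h[:,:2]-ctr,full_matrices=False)[2][0]; print("handle",len(h),ctr,np.arctan2(d[1],d[0]))
t=p[(p[:,2]>66)&(p[:,2]<76)&(p[:,0]>540)]; print("rim",len(t),t.mean(0),cv2.minEnclosingCircle(t[:,:2].astype(np.float32)))
E
```

```text
{'clock': 2.4, 'joints': array([-4.48652002e-01,  3.11897585e-01,  1.75136680e+00,  3.12518953e-05,
        1.07661608e+00, -2.18807992e+00]), 'qd': array([-0.00215077, -0.00409436, -0.00578115,  0.0005884 , -0.00339705,
       -0.00155931]), 'effort': array([ 1.62551610e-02, -4.85708857e+01, -3.04137683e+01, -4.69524949e-02,
        3.74023011e-02,  7.29444379e-03]), 'eef_pos': array([ 471.42997162, -186.31562823,  125.6802465 ]), 'eef_rot': array([-0.60120135,  1.56908392, -0.43258456]), 'wrist_force': array([0.1625572 , 0.55621175, 0.75948488]), 'moment': array([-0.01051192, -0.01710102,  0.0442337 ]), 'finger_gap': 93.94791456747164}
table -0.5599853205395107
handle 2228 [ 486.90275556 -184.17277234] 0.17028157284062073
rim 412 [ 593.69585669 -166.65923784   69.13232055] ((583.0835571289062, -168.7331085205078), 25.429431915283203)
```

View pics/b.png

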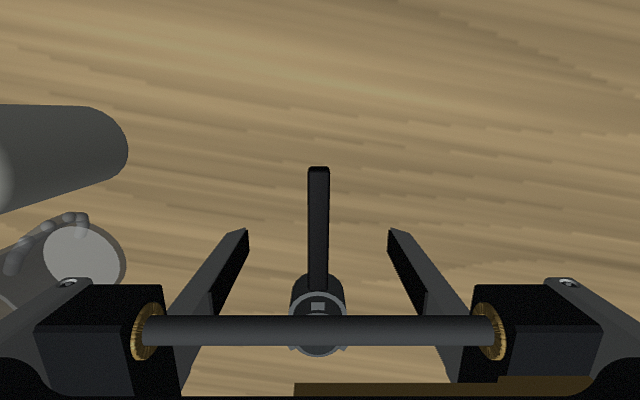

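The wrist view shows the handle at column 318, midway between the jaws, and the cup at (318,310). The jaws are lined up, so I'll go down and grip.

Emit:
jog_arm(series=[0,0,0,0.0015,-0.0005,-0.05,1,0,0,0,0.0015,-0.0005,-0.08,1,0,0,0,0.0015,-0.0005,-0.0945,1,0,0,0,0.0015,-0.0005,-0.0945,1,0,0,0,0.0015,-0.0005,-0.0945,1,0,0,0,0.0015,-0.0005,-0.0945,-1,0,0,0,0.0015,-0.0005,-0.0945,-1,0,0,0,0.0015,-0.0005,-0.0945,-1,0,0,0,0.0015,-0.0005,-0.0945,-1,0,0,0,0.0015,-0.0005,-0.0945,-1,0,0,0,0.0015,-0.0005,-0.0945,-1,0,0,0,0.0015,-0.0005,-0.0945,-1,0,0,0,0.0015,-0.0005,-0.0945,-1], squeeze=60)

```text
clock: 4.08
eef_pos: [472.4, -186.9, 29.9]
eef_rot: [2.353, 1.571, 2.521]
wrist_force: [0.3, 1.4, 0.5]
finger_gap: 19.4
```

```bash
python3 - <<'E'
from cell import manip
s=manip.read_state(); print(s)
E
```

```text
{'clock': 4.075, 'joints': array([-4.48884333e-01,  4.64835523e-01,  1.80368750e+00,  4.72379851e-05,
        8.73278789e-01, -2.18795117e+00]), 'qd': array([ 0.00440175,  0.00051513,  0.00119722,  0.00077743, -0.00076516,
       -0.00052944]), 'effort': array([ -0.58588028, -53.5954392 , -26.61020815,  -0.1770255 ,
        -0.06850451,   0.10571084]), 'eef_pos': array([ 472.43410405, -186.92724979,   29.9049372 ]), 'eef_rot': array([2.35307076, 1.57058405, 2.52131092]), 'wrist_force': array([0.32255949, 1.4082563 , 0.54834259]), 'moment': array([0.18403183, 0.00792504, 0.07318442]), 'finger_gap': 19.425857510310035}
```

Grip is made at 19.4 mm. Next I'll lift and carry the cup to just below the head at yaw -0.42.

Emit:
jog_arm(series=[0,0,0,0,0,0.02,-1,0,0,0,0,0,0.05,-1,0,0,-0.06,0.005,0.03,0.07,-1,0,0,-0.12,0.01,0.07,0.082,-1,0,0,-0.18,0.016,0.11,0.082,-1,0,0,-0.24,0.022,0.15,0.082,-1,0,0,-0.3,0.028,0.19,0.082,-1,0,0,-0.36,0.034,0.23,0.082,-1,0,0,-0.42,0.04,0.265,0.082,-1,0,0,-0.48,0.046,0.3,0.082,-1,0,0,-0.54,0.051,0.33,0.082,-1,0,0,-0.57,0.054,0.35,0.082,-1,0,0,-0.588,0.0565,0.362,0.082,-1,0,0,-0.588,0.0565,0.362,0.082,-1,0,0,-0.588,0.0565,0.362,0.082,-1,0,0,-0.588,0.0565,0.362,0.082,-1])

```text
clock: 6.08
eef_pos: [528.9, 174.5, 111.9]
eef_rot: [-2.494, 1.571, -2.915]
wrist_force: [0.0, 1.0, -3.2]
finger_gap: 19.2
```

```bash
python3 - <<'E'
from cell import manip
from h import *
for n in ("wrist","side","top"):
    s=manip.read_state(); c=manip.camera(n); T=wristT(s,c) if n=="wrist" else c["pose"]; np.savez(f"c_{n}.npz",T=T,**c); cv2.imwrite(f"pics/c_{n}.png",c["color"])
print(s)
im=cv2.imread("pics/c_side.png")[110:210,240:350]; cv2.imwrite("pics/c_sidez.png",cv2.resize(im,None,fx=5.5,fy=5.5,interpolation=cv2.INTER_CUBIC))
E
```

```text
{'clock': 6.175, 'joints': array([ 2.53101342e-01,  4.32316452e-01,  1.61813186e+00, -3.14300682e-05,
        1.09126681e+00, -8.97488009e-01]), 'qd': array([ 0.00386101,  0.000578  , -0.00237598, -0.00073502,  0.0009793 ,
        0.00132504]), 'effort': array([ 8.89480230e-03, -5.86351740e+01, -3.27585518e+01, -1.21807144e-01,
       -1.44874826e-01, -9.86198051e-03]), 'eef_pos': array([528.95493367, 174.61037085, 111.94490955]), 'eef_rot': array([-2.24442805,  1.57067072, -2.66462052]), 'wrist_force': array([-0.83441403, -0.94364939, -2.37664105]), 'moment': array([0.03789714, 0.27086883, 0.0105609 ]), 'finger_gap': 19.553878629894463}
```

View pics/c_wrist.png

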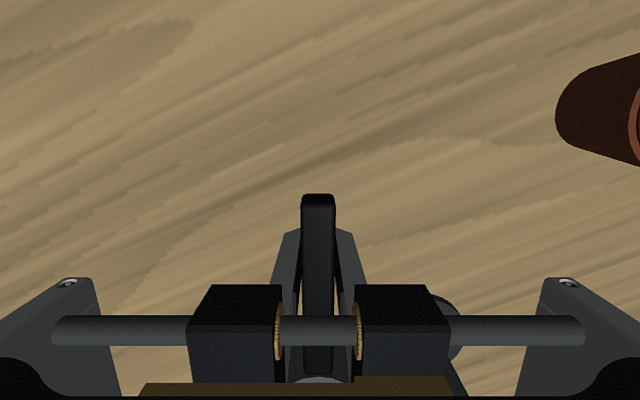

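View pics/c_sidez.png

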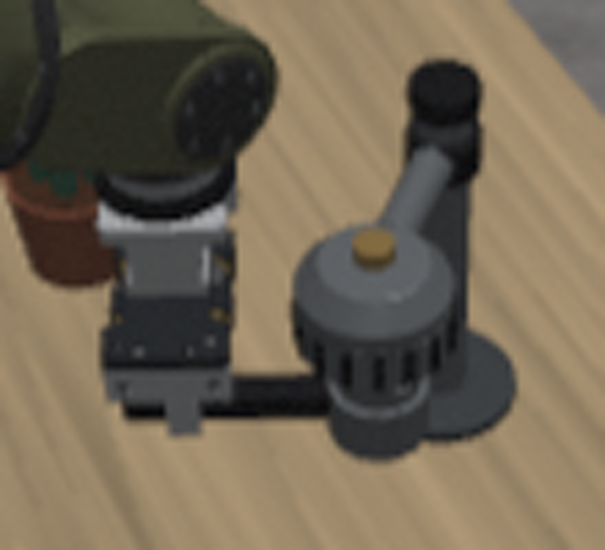

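The side view shows the cup level and roughly centred under the head. I'll check the alignment along the side camera's line of sight and with a cloud fit.

```bash
python3 - <<'E'
from h import *
from scipy.optimize import least_squares
c=dict(np.load("c_side.npz")); W=cloud(c,c["T"])
p=W[110:210,285:350].reshape(-1,3)
def fit(p,r):
    f=lambda q:np.hypot(p[:,0]-q[0],p[:,1]-q[1])-r
    s=least_squares(f,[631,129],loss="soft_l1",f_scale=2); return np.round(s.x,2),len(p),np.round(np.std(f(s.x)),1)
near=(np.hypot(p[:,0]-631,p[:,1]-129)<52)
b=p[near&(p[:,2]>84)&(p[:,2]<116)]; print("cup body",fit(b,30))
n=p[near&(p[:,2]>166)&(p[:,2]<200)]; print("head",fit(n,46))
# pixel symmetry: silhouette of cup body and head, rows
z=W[...,2]; 
d=np.hypot(W[...,0]-631,W[...,1]-129)
for nm,lo,hi in(("cup",84,118),("head",165,195)):
    for v in range(140,195,2):
        m=(z[v]>lo)&(z[v]<hi)&(d[v]<50); u=np.nonzero(m[290:345])[0]+290
        if len(u)>6: print(nm,v,u.min(),u.max(),(u.min()+u.max())/2)
E
```

```text
cup body (array([629.62, 129.46]), 137, np.float64(4.7))
head (array([630.21, 129.55]), 248, np.float64(1.9))
cup 184 293 317 305.0
cup 186 293 317 305.0
cup 188 300 317 308.5
cup 190 300 316 308.0
cup 192 302 314 308.0
head 170 293 322 307.5
head 172 294 322 308.0
head 174 294 321 307.5
head 176 297 319 308.0
head 178 298 317 307.5
```

Emit:
jog_arm(series=[0,0,0,0,0,0.005,-1,0,0,0,0,0,0.01,-1,0,0,0,0,0,0.0125,-1,0,0,0,0,0,0.0125,-1,0,0,0,0,0,0.0125,-1])

```text
clock: 6.85
eef_pos: [528.9, 175.0, 124.3]
eef_rot: [-2.459, 1.571, -2.878]
wrist_force: [-1.0, -0.0, -3.7]
finger_gap: 19.7
```

Emit:
jog_arm(series=[0,0,0,0,0,0.001,-1,0,0,0,0,0,0.002,-1,0,0,0,0,0,0.003,-1,0,0,0,0,0,0.003,-1,0,0,0,0,0,0.003,-1])

```text
clock: 7.48
eef_pos: [529.0, 175.0, 127.4]
eef_rot: [0.788, 1.571, 0.368]
wrist_force: [1.1, -0.3, -2.4]
finger_gap: 19.5
```

```bash
cat > st.py <<'E'
from cell import manip
import numpy as np
from scipy.spatial.transform import Rotation as Ro
s=manip.read_state(); R=Ro.from_euler('xyz',s["eef_rot"]).as_matrix()
print("t",s["clock"],"p",np.round(s["eef_pos"],2),"yaw",round(float(np.arctan2(R[1,2],R[0,2])),4),"xax",np.round(R[:,0],4),"F",np.round(s["wrist_force"],1),"M",np.round(s["moment"],2),"q6",round(s["joints"][5],3))
psi=np.arctan2(R[1,2],R[0,2]); r=np.array([112*np.cos(psi),112*np.sin(psi)])/1000
M=s["moment"][2]; F=s["wrist_force"]
print("cup axis est",np.round(s["eef_pos"][:2]+1000*r,2),"Mz about axis",round(M-(r[0]*F[1]-r[1]*F[0]),2))
E
python3 st.py
```

```text
t 7.475 p [529.01 175.02 127.44] yaw -0.4198 xax [ 0.  0. -1.] F [ 1.1 -0.3 -2.4] M [0.03 0.3  0.04] q6 -0.897
cup axis est [631.28 129.37] Mz about axis 0.01
```

Emit:
jog_arm(series=[0,0,0,0,0,0.0005,-1,0,0,0,0,0,0.001,-1,0,0,0,0,0,0.0015,-1,0,0,0,0,0,0.0015,-1])

```text
clock: 7.98
eef_pos: [528.7, 175.0, 128.6]
eef_rot: [-2.591, 1.57, -3.01]
wrist_force: [-0.1, 0.5, -9.2]
finger_gap: 19.6
```

```bash
python3 st.py
```

```text
t 7.975 p [528.65 175.02 128.56] yaw -0.4197 xax [-1.1e-03 -1.0e-04 -1.0e+00] F [-0.1  0.5 -9.2] M [0.42 0.8  0.05] q6 -0.897
cup axis est [630.93 129.38] Mz about axis -0.01
```

Contact starts at about 127.7 mm and the ring now carries roughly 6 N. I'll sweep yaw in 0.1 rad steps about the head axis.

Emit:
jog_arm(series=[0,0,0.025,-0.0011,-0.0026,0,-1,0,0,0.05,-0.0021,-0.0052,0,-1,0,0,0.075,-0.0031,-0.0078,0,-1,0,0,0.1,-0.004,-0.0104,0,-1,0,0,0.1,-0.004,-0.0104,0,-1])

```text
clock: 8.6
eef_pos: [524.9, 164.4, 129.0]
eef_rot: [-2.201, 1.571, -2.52]
wrist_force: [-0.4, 1.7, -8.5]
finger_gap: 19.5
```

```bash
python3 st.py
```

```text
t 8.6 p [524.92 164.39 128.96] yaw -0.3195 xax [-1.e-04 -1.e-04 -1.e+00] F [-0.4  1.7 -8.5] M [0.54 0.75 0.18] q6 -1.014
cup axis est [631.25 129.21] Mz about axis 0.01
```

Emit:
jog_arm(series=[0,0,0.025,-0.0009,-0.0027,0,-1,0,0,0.05,-0.0016,-0.0054,0,-1,0,0,0.075,-0.0023,-0.0081,0,-1,0,0,0.1,-0.003,-0.0108,0,-1,0,0,0.1,-0.003,-0.0108,0,-1])

```text
clock: 9.22
eef_pos: [522.0, 153.6, 129.1]
eef_rot: [-0.097, 1.571, -0.317]
wrist_force: [-0.2, 1.8, -7.7]
finger_gap: 19.9
```

```bash
python3 st.py
```

```text
t 9.225 p [522.05 153.58 129.08] yaw -0.2196 xax [ 2.e-04 -1.e-04 -1.e+00] F [-0.2  1.8 -7.7] M [0.34 0.69 0.1 ] q6 -1.132
cup axis est [631.36 129.18] Mz about axis -0.09
```

Emit:
jog_arm(series=[0,0,0.025,-0.0006,-0.0028,0.0003,-1,0,0,0.05,-0.0011,-0.0055,0.0003,-1,0,0,0.075,-0.0015,-0.0083,0.0003,-1,0,0,0.1,-0.0019,-0.011,0.0003,-1,0,0,0.1,-0.0019,-0.011,0.0003,-1])

```text
clock: 9.85
eef_pos: [520.3, 142.6, 129.5]
eef_rot: [0.08, 1.57, -0.04]
wrist_force: [-0.1, -0.2, -4.2]
finger_gap: 19.6
```

```bash
python3 st.py
```

```text
t 9.85 p [520.26 142.56 129.46] yaw -0.1197 xax [ 5.e-04 -0.e+00 -1.e+00] F [-0.1 -0.2 -4.2] M [ 0.03  0.44 -0.03] q6 -1.251
cup axis est [631.45 129.19] Mz about axis -0.01
```

The force dropped at yaw -0.12, so this may be the gap. I'll test it by pushing up.

Emit:
jog_arm(series=[0,0,0,0,0,0.0005,-1,0,0,0,0,0,0.001,-1,0,0,0,0,0,0.0015,-1,0,0,0,0,0,0.0015,-1])

```text
clock: 10.35
eef_pos: [520.1, 142.9, 130.9]
eef_rot: [0.303, 1.571, 0.183]
wrist_force: [-1.0, 0.0, -1.5]
finger_gap: 19.5
```

```bash
python3 st.py
```

```text
t 10.35 p [520.13 142.9  130.85] yaw -0.1197 xax [ 2.e-04  0.e+00 -1.e+00] F [-1.   0.  -1.5] M [0.08 0.33 0.1 ] q6 -1.251
cup axis est [631.33 129.53] Mz about axis 0.11
```

Free at +1.5 mm: the lugs are in the gaps. Continuing up, with the seal expected at about 133.7.

Emit:
jog_arm(series=[0,0,0,0,0,0.001,-1,0,0,0,0,0,0.002,-1,0,0,0,0,0,0.003,-1,0,0,0,0,0,0.004,-1,0,0,0,0,0,0.004,-1])

```text
clock: 10.98
eef_pos: [519.9, 142.8, 134.6]
eef_rot: [-2.862, 1.57, -2.982]
wrist_force: [-0.7, 0.2, -4.9]
finger_gap: 19.3
```

```bash
python3 st.py
```

```text
t 10.975 p [519.95 142.8  134.63] yaw -0.1198 xax [-4.e-04 -1.e-04 -1.e+00] F [-0.7  0.2 -4.9] M [0.15 0.63 0.04] q6 -1.251
cup axis est [631.15 129.42] Mz about axis 0.03
```

Emit:
jog_arm(series=[0,0,0,0,0,0.0015,-1,0,0,0,0,0,0.003,-1,0,0,0,0,0,0.0045,-1,0,0,0,0,0,0.006,-1,0,0,0,0,0,0.007,-1,0,0,0,0,0,0.007,-1])

```text
clock: 11.72
eef_pos: [520.0, 142.8, 141.7]
eef_rot: [-2.929, 1.57, -3.049]
wrist_force: [-2.9, 0.8, -6.8]
finger_gap: 19.7
```

```bash
python3 st.py
```

```text
t 11.725 p [519.97 142.81 141.7 ] yaw -0.1198 xax [-4.e-04 -0.e+00 -1.e+00] F [-2.9  0.8 -6.8] M [0.16 1.04 0.08] q6 -1.251
cup axis est [631.17 129.43] Mz about axis 0.03
```

Emit:
jog_arm(series=[0,0,0,0,0,0.0007,-1,0,0,0,0,0,0.0014,-1,0,0,0,0,0,0.0014,-1])

```text
clock: 12.1
eef_pos: [520.0, 142.8, 143.1]
eef_rot: [-2.781, 1.57, -2.901]
wrist_force: [-4.1, 0.6, -7.6]
finger_gap: 19.7
```

```bash
python3 st.py
```

```text
t 12.1 p [519.99 142.79 143.09] yaw -0.1198 xax [-3.e-04 -1.e-04 -1.e+00] F [-4.1  0.6 -7.6] M [0.21 1.19 0.1 ] q6 -1.251
cup axis est [631.19 129.41] Mz about axis 0.09
```

The side force is growing in -x, which suggests the handle has pitched in the grip. I'll measure the handle's slope with the wrist depth.

```bash
cat > tilt.py <<'E'
from h import *
def slope(c,T=None):
    W=cloud(c,c["mount"])  # tool frame: x down, z to cup, y jaws
    m=np.zeros(W.shape[:2],bool); m[195:300,306:331]=1
    p=W[m]; p=p[np.isfinite(p[:,0])]; p=p[(abs(p[:,0]+11)<8)&(abs(p[:,1])<9)]
    A=np.c_[p[:,2],p[:,1],np.ones(len(p))]
    for _ in range(3):
        k=np.linalg.lstsq(A,p[:,0],rcond=None)[0]; r=p[:,0]-A@k; g=abs(r)<2.5*r.std(); p=p[g];A=A[g]
    return "slope x/z",k[0],"at0",k[2],"n",len(p),"z",p[:,2].min(),p[:,2].max(),"rms",r.std(),"se",r.std()/np.sqrt(len(p))/p[:,2].std()
E
python3 - <<'E'
from cell import manip
from tilt import *
print(slope(dict(np.load("c_wrist.npz"))))
c=manip.camera("wrist"); np.savez("d.npz",**c); cv2.imwrite("pics/d.png",c["color"]); print(slope(c))
s=manip.camera("side")
cv2.imwrite("pics/d_side.png",cv2.resize(s["color"][110:210,240:350],None,fx=5.5,fy=5.5,interpolation=cv2.INTER_CUBIC))
E
```

```text
('slope x/z', np.float64(0.0012603079494535345), 'at0', np.float64(-10.339053776725933), 'n', 2378, 'z', np.float64(-37.12657139611416), np.float64(24.885458350451003), 'rms', np.float64(0.5793160024621972), 'se', np.float64(0.0006717436544081132))
('slope x/z', np.float64(0.015095560775191945), 'at0', np.float64(-10.280280478295502), 'n', 2367, 'z', np.float64(-37.45994774199629), np.float64(24.886471361269386), 'rms', np.float64(0.5782965583561188), 'se', np.float64(0.0006680877478128617))
```

View pics/d_side.png

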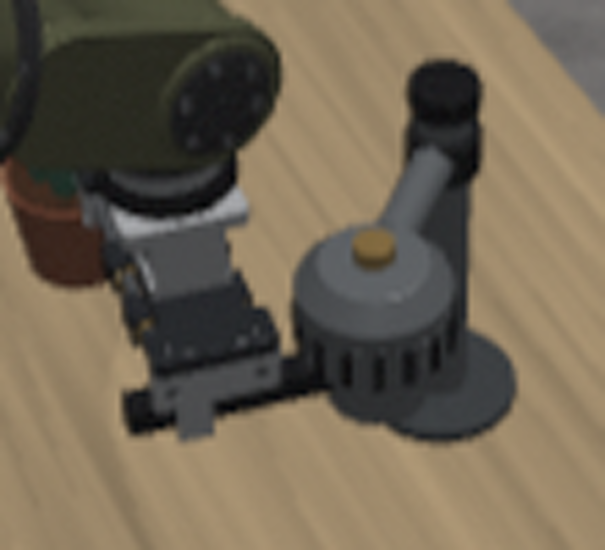

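The wrist depth shows the cup end drooping 0.014 rad, about 1.6 mm at the cup. The side view shows the cup inside the head. I'll level it by pitching the tool.

Emit:
jog_arm(series=[-0.0009,-0.007,0,0,0,0,-1,-0.0017,-0.014,0,0,0,0,-1,-0.0017,-0.014,0,0,0,0,-1,-0.0017,-0.014,0,0,0,0,-1])

```text
clock: 12.7
eef_pos: [520.3, 142.8, 143.3]
eef_rot: [0.007, 1.556, -0.113]
wrist_force: [-1.1, 0.8, -6.6]
finger_gap: 19.5
```

```bash
python3 st.py; python3 - <<'E'
from cell import manip
from tilt import *
print(slope(manip.camera("wrist"))[:4])
E
```

```text
t 12.7 p [520.26 142.81 143.31] yaw -0.1198 xax [ 0.0145 -0.0016 -0.9999] F [-1.1  0.8 -6.6] M [0.18 0.78 0.11] q6 -1.247
cup axis est [631.45 129.42] Mz about axis 0.04
('slope x/z', np.float64(0.02630451162016986), 'at0', np.float64(-10.247596945830448))
```

Emit:
jog_arm(series=[0,0,0,0,0,0,-1,0,0,0,0,0,0,-1,0,0,0,0,0,0,-1,0,0,0,0,0,0,-1])

```text
clock: 13.25
eef_pos: [520.2, 142.8, 143.2]
eef_rot: [0.004, 1.556, -0.116]
wrist_force: [1.1, 0.5, -6.0]
finger_gap: 19.1
```

```bash
python3 st.py; python3 - <<'E'
from cell import manip
from tilt import *
print(slope(manip.camera("wrist"))[:4])
E
```

```text
t 13.25 p [520.2  142.84 143.21] yaw -0.1198 xax [ 0.0143 -0.0017 -0.9999] F [ 1.1  0.5 -6. ] M [0.16 0.5  0.11] q6 -1.247
cup axis est [631.4  129.45] Mz about axis 0.03
('slope x/z', np.float64(0.026180616392513983), 'at0', np.float64(-10.272662707655803))
```

Emit:
jog_arm(series=[-0.0008,-0.006,0,0,0,0,-1,-0.0015,-0.012,0,0,0,0.0002,-1,-0.0015,-0.012,0,0,0,0.0002,-1,-0.0015,-0.012,0,0,0,0.0002,-1])

```text
clock: 13.8
eef_pos: [520.1, 142.8, 143.4]
eef_rot: [-0.001, 1.544, -0.121]
wrist_force: [1.1, 1.0, -6.0]
finger_gap: 19.5
```

```bash
python3 st.py; python3 - <<'E'
from cell import manip
from tilt import *
print(slope(manip.camera("wrist"))[:4])
E
```

```text
t 13.8 p [520.13 142.85 143.41] yaw -0.1197 xax [ 0.0261 -0.0032 -0.9997] F [ 1.1  1.  -6. ] M [0.2  0.38 0.1 ] q6 -1.243
cup axis est [631.33 129.47] Mz about axis -0.02
('slope x/z', np.float64(0.040713373570472396), 'at0', np.float64(-10.214391556883234))
```

The cup's pitch in the world is holding at about 0.013 rad, so the tool is just slipping around the bar. I'll raise the grip slightly instead, so the lugs clear the lip.

Emit:
jog_arm(series=[0,0,0,0,0,0.0005,-1,0,0,0,0,0,0.001,-1,0,0,0,0,0,0.001,-1,0,0,0,0,0,0.001,-1])

```text
clock: 14.35
eef_pos: [520.0, 142.8, 144.3]
eef_rot: [-0.004, 1.545, -0.124]
wrist_force: [0.7, -0.0, -7.0]
finger_gap: 19.5
```

```bash
python3 st.py; python3 - <<'E'
from cell import manip
from tilt import *
print(slope(manip.camera("wrist"))[:4])
E
python3 st.py
```

```text
t 14.35 p [520.02 142.82 144.29] yaw -0.1198 xax [ 0.0258 -0.0032 -0.9997] F [ 0.7 -0.  -7. ] M [0.21 0.52 0.03] q6 -1.243
cup axis est [631.22 129.44] Mz about axis 0.02
('slope x/z', np.float64(0.04310041827936816), 'at0', np.float64(-10.201353861709269))
t 14.4 p [520.03 142.8  144.28] yaw -0.1198 xax [ 0.0258 -0.0032 -0.9997] F [ 1.3  1.2 -7.6] M [0.19 0.54 0.13] q6 -1.243
cup axis est [631.23 129.42] Mz about axis -0.02
```

Emit:
jog_arm(series=[0,0,0,0,0,0.0004,-1,0,0,0.025,-0.0003,-0.0028,0.0004,-1,0,0,0.05,-0.0005,-0.0056,0.0004,-1,0,0,0.075,-0.0007,-0.0084,0.0004,-1,0,0,0.1,-0.0008,-0.0112,0.0004,-1,0,0,0.125,-0.0008,-0.014,0.0004,-1,0,0,0.15,-0.0008,-0.0168,0.0004,-1,0,0,0.15,-0.0008,-0.0168,0.0004,-1])

```text
clock: 15.4
eef_pos: [519.3, 125.8, 144.7]
eef_rot: [-0.003, 1.545, 0.027]
wrist_force: [-0.6, 1.9, -6.7]
finger_gap: 19.5
```

```bash
python3 st.py; python3 - <<'E'
from cell import manip
from tilt import *
print(slope(manip.camera("wrist"))[:4])
E
python3 st.py
```

```text
t 15.4 p [519.28 125.82 144.74] yaw 0.0304 xax [ 2.610e-02  7.000e-04 -9.997e-01] F [-0.6  1.9 -6.7] M [0.29 0.7  0.24] q6 -1.428
cup axis est [631.23 129.23] Mz about axis 0.02
('slope x/z', np.float64(0.04217630085398772), 'at0', np.float64(-10.189563957877164))
t 15.45 p [519.3  125.94 144.76] yaw 0.03 xax [ 2.620e-02  7.000e-04 -9.997e-01] F [ 0.2  2.1 -6.9] M [0.24 0.8  0.17] q6 -1.428
cup axis est [631.25 129.29] Mz about axis -0.06
```

Emit:
jog_arm(series=[0,0,0.025,0.0001,-0.0028,0,-1,0,0,0.05,0.0003,-0.0056,0,-1,0,0,0.075,0.0006,-0.0084,0,-1,0,0,0.1,0.0009,-0.0112,0,-1,0,0,0.125,0.0013,-0.0139,0,-1,0,0,0.15,0.0018,-0.0167,0,-1,0,0,0.15,0.0018,-0.0167,0,-1])

```text
clock: 16.32
eef_pos: [521.1, 109.1, 144.7]
eef_rot: [-0.003, 1.545, 0.178]
wrist_force: [-0.3, 2.3, -6.9]
finger_gap: 19.7
```

```bash
python3 st.py
```

```text
t 16.325 p [521.11 109.15 144.72] yaw 0.1805 xax [ 0.0257  0.0046 -0.9997] F [-0.3  2.3 -6.9] M [0.23 0.83 0.17] q6 -1.615
cup axis est [631.29 129.25] Mz about axis -0.09
```

Emit:
jog_arm(series=[0,0,0.025,0.0005,-0.0028,0,-1,0,0,0.05,0.0011,-0.0055,0,-1,0,0,0.075,0.0018,-0.0082,0,-1,0,0,0.1,0.0026,-0.0109,0,-1,0,0,0.125,0.0034,-0.0136,0,-1,0,0,0.15,0.0042,-0.0162,0,-1,0,0,0.15,0.0042,-0.0162,0,-1])

```text
clock: 17.2
eef_pos: [525.4, 92.9, 144.7]
eef_rot: [-0.004, 1.545, 0.326]
wrist_force: [-0.2, 1.9, -7.6]
finger_gap: 19.3
```

```bash
python3 st.py;python3 - <<'E'
from cell import manip
from tilt import *
print(slope(manip.camera("wrist"))[:4])
E
python3 st.py
```

```text
t 17.2 p [525.36  92.92 144.75] yaw 0.3304 xax [ 0.0248  0.0084 -0.9997] F [-0.2  1.9 -7.6] M [0.07 0.75 0.11] q6 -1.8
cup axis est [631.31 129.26] Mz about axis -0.09
('slope x/z', np.float64(0.041353831547416245), 'at0', np.float64(-10.197599552156136))
t 17.25 p [525.34  93.03 144.76] yaw 0.3299 xax [ 0.0249  0.0084 -0.9997] F [ 0.1  1.  -6.2] M [0.03 0.75 0.15] q6 -1.8
cup axis est [631.29 129.31] Mz about axis 0.05
```

Emit:
jog_arm(series=[0,0,0.025,0.001,-0.0026,0,-1,0,0,0.05,0.002,-0.0053,0,-1,0,0,0.075,0.003,-0.0079,0,-1,0,0,0.1,0.0042,-0.0104,0,-1,0,0,0.125,0.0054,-0.0129,0,-1,0,0,0.15,0.0066,-0.0154,0,-1,0,0,0.175,0.0079,-0.0179,0,-1,0,0,0.2,0.0093,-0.0203,0,-1,0,0,0.2,0.0093,-0.0203,0,-1])

```text
clock: 18.38
eef_pos: [534.7, 72.7, 144.7]
eef_rot: [-0.001, 1.545, 0.529]
wrist_force: [-1.1, 1.5, -6.6]
finger_gap: 19.9
```

```bash
python3 st.py
```

```text
t 18.375 p [534.66  72.68 144.7 ] yaw 0.5305 xax [ 0.0226  0.0132 -0.9997] F [-1.1  1.5 -6.6] M [-0.09  0.71  0.18] q6 -2.045
cup axis est [631.27 129.35] Mz about axis -0.03
```

Emit:
jog_arm(series=[0,0,0.025,0.0015,-0.0024,0,-1,0,0,0.05,0.003,-0.0048,0,-1,0,0,0.075,0.0045,-0.0071,0,-1,0,0,0.1,0.0061,-0.0094,0,-1,0,0,0.1,0.0061,-0.0094,0,-1])

```text
clock: 19.0
eef_pos: [540.8, 63.2, 144.7]
eef_rot: [-0.002, 1.545, 0.629]
wrist_force: [-0.2, 1.8, -7.9]
finger_gap: 19.2
```

```bash
python3 st.py
```

```text
t 19.0 p [540.77  63.25 144.69] yaw 0.6305 xax [ 0.0211  0.0154 -0.9997] F [-0.2  1.8 -7.9] M [-0.13  0.76  0.19] q6 -2.166
cup axis est [631.24 129.28] Mz about axis 0.01
```

Emit:
jog_arm(series=[0,0,0.02,0.0013,-0.0018,0,-1,0,0,0.04,0.0027,-0.0036,0,-1,0,0,0.04,0.0027,-0.0036,0,-1])

```text
clock: 19.38
eef_pos: [543.5, 59.7, 144.8]
eef_rot: [-0.004, 1.545, 0.666]
wrist_force: [-1.0, 1.8, -7.5]
finger_gap: 19.5
```

```bash
python3 st.py
```

```text
t 19.375 p [543.48  59.68 144.75] yaw 0.6705 xax [ 0.0206  0.0162 -0.9997] F [-1.   1.8 -7.5] M [-0.18  0.7   0.18] q6 -2.213
cup axis est [631.23 129.27] Mz about axis -0.05
```

Emit:
jog_arm(series=[0,0,0.02,0.0014,-0.0017,0,-1,0,0,0.04,0.0028,-0.0035,0,-1,0,0,0.04,0.0028,-0.0035,0,-1])

```text
clock: 19.75
eef_pos: [546.3, 56.2, 144.7]
eef_rot: [-0.004, 1.545, 0.706]
wrist_force: [-0.4, 1.8, -7.3]
finger_gap: 19.6
```

```bash
python3 st.py
```

```text
t 19.75 p [546.31  56.2  144.74] yaw 0.7105 xax [ 0.02    0.0171 -0.9997] F [-0.4  1.8 -7.3] M [-0.14  0.67  0.16] q6 -2.261
cup axis est [631.21 129.25] Mz about axis -0.02
```

Emit:
jog_arm(series=[0,0,0.02,0.0015,-0.0017,0,-1,0,0,0.03,0.0022,-0.0025,0,-1,0,0,0.03,0.0022,-0.0025,0,-1])

```text
clock: 20.12
eef_pos: [548.4, 53.7, 144.7]
eef_rot: [-0.002, 1.545, 0.738]
wrist_force: [-1.0, 0.4, -7.4]
finger_gap: 19.6
```

```bash
python3 st.py
```

```text
t 20.125 p [548.41  53.74 144.72] yaw 0.7403 xax [ 0.0193  0.0176 -0.9997] F [-1.   0.4 -7.4] M [-0.26  0.76  0.09] q6 -2.296
cup axis est [631.1  129.29] Mz about axis -0.01
```

Emit:
jog_arm(series=[0,0,0.015,0.0011,-0.0012,0,-1,0,0,0.03,0.0023,-0.0024,0,-1,0,0,0.03,0.0023,-0.0024,0,-1])

```text
clock: 20.5
eef_pos: [550.6, 51.1, 144.6]
eef_rot: [0.002, 1.545, 0.772]
wrist_force: [-2.7, -2.0, -7.2]
finger_gap: 19.4
```

```bash
python3 st.py
```

```text
t 20.5 p [550.64  51.15 144.63] yaw 0.7702 xax [ 0.0185  0.018  -0.9997] F [-2.7 -2.  -7.2] M [-0.74  0.93 -0.06] q6 -2.331
cup axis est [631.03 129.13] Mz about axis -0.11
```

Emit:
jog_arm(series=[0,0,0.01,0.0008,-0.0008,0,-1,0,0,0.02,0.0016,-0.0016,0,-1,0,0,0.02,0.0016,-0.0016,0,-1])

```text
clock: 20.88
eef_pos: [552.1, 49.5, 144.6]
eef_rot: [0.004, 1.545, 0.795]
wrist_force: [-4.2, -3.1, -7.2]
finger_gap: 20.1
```

```bash
python3 st.py
```

```text
t 20.875 p [552.15  49.49 144.61] yaw 0.7905 xax [ 0.0178  0.0182 -0.9997] F [-4.2 -3.1 -7.2] M [-1.06  1.18 -0.19] q6 -2.354
cup axis est [630.94 129.09] Mz about axis -0.29
```

Emit:
jog_arm(series=[0,0,0.01,0.0005,-0.001,0,-1,0,0,0.02,0.0012,-0.002,0,-1,0,0,0.02,0.0012,-0.002,0,-1])

```text
clock: 21.25
eef_pos: [553.5, 47.7, 144.7]
eef_rot: [0.004, 1.545, 0.814]
wrist_force: [-4.5, -2.1, -7.5]
finger_gap: 19.5
```

```bash
python3 st.py; python3 - <<'E'
from cell import manip
from h import *
from tilt import *
c=manip.camera("wrist"); print(slope(c)); cv2.imwrite("pics/e.png",c["color"])
E
python3 st.py
```

```text
t 21.25 p [553.46  47.73 144.68] yaw 0.8103 xax [ 0.0179  0.0189 -0.9997] F [-4.5 -2.1 -7.5] M [-0.89  1.16 -0.22] q6 -2.378
cup axis est [630.66 128.87] Mz about axis -0.42
('slope x/z', np.float64(0.041215758185549865), 'at0', np.float64(-10.190229590726492), 'n', 2377, 'z', np.float64(-37.765826600329554), np.float64(25.52385073785372), 'rms', np.float64(0.5946447644599047), 'se', np.float64(0.0006783417599906527))
t 21.3 p [553.44  47.76 144.67] yaw 0.8101 xax [ 0.0179  0.0189 -0.9997] F [-4.4 -2.7 -7.9] M [-1.    1.1  -0.22] q6 -2.378
cup axis est [630.65 128.89] Mz about axis -0.36
```

The twist is resisted with about -0.4 N m from yaw 0.77 on, which matches mid-gap -0.12 + 0.89, so this is the stop. I'll relax the twist and let the cup down into the pockets.

Emit:
jog_arm(series=[0,0,-0.015,-0.0009,0.0014,0,-1,0,0,-0.025,-0.0018,0.0028,0,-1,0,0,-0.025,-0.0018,0.0028,0,-1,0,0,-0.025,-0.0018,0.0028,-0.001,-1,0,0,-0.025,-0.0018,0.0028,-0.002,-1,0,0,-0.025,-0.0018,0.0028,-0.003,-1,0,0,-0.025,-0.0018,0.0028,-0.0035,-1,0,0,-0.025,-0.0018,0.0028,-0.0035,-1])

```text
clock: 22.3
eef_pos: [552.2, 50.4, 141.8]
eef_rot: [-0.049, 1.544, 0.736]
wrist_force: [-3.5, -5.6, -4.0]
finger_gap: 20.0
```

```bash
python3 st.py; python3 - <<'E'
from cell import manip
from tilt import *
c=manip.camera("wrist"); print(slope(c)[:4])
E
```

```text
t 22.3 p [552.15  50.41 141.84] yaw 0.7847 xax [ 0.0202  0.0183 -0.9996] F [-3.5 -5.6 -4. ] M [-0.93  0.79 -0.27] q6 -2.347
cup axis est [631.41 129.55] Mz about axis -0.11
('slope x/z', np.float64(0.0327560062750738), 'at0', np.float64(-10.190495009538338))
```

```bash
cat > hy.py <<'E'
from h import *
def hyaw(c):
    W=cloud(c,c["mount"]); m=np.zeros(W.shape[:2],bool); m[185:300,285:350]=1
    m&=(abs(W[...,0]+10)<7)&(c["color"].max(2)<70)
    out=[]
    for v in range(185,300):
        u=np.nonzero(m[v])[0]
        if len(u)>8: out.append((np.nanmean(W[v,u,2]),(np.nanmin(W[v,u,1])+np.nanmax(W[v,u,1]))/2,len(u)))
    o=np.array(out); o=o[(o[:,0]<-10)]; k=np.polyfit(o[:,0],o[:,1],1); return "dy/dz",k,"n",len(o)
E
python3 - <<'E'
from cell import manip
from hy import *
print(hyaw(dict(np.load("c_wrist.npz"))),hyaw(dict(np.load("d.npz"))))
c=manip.camera("wrist"); np.savez("f.npz",**c); cv2.imwrite("pics/f.png",c["color"]); print(hyaw(c))
s=manip.camera("side"); np.savez("f_side.npz",**s)
cv2.imwrite("pics/f_side.png",cv2.resize(s["color"][110:210,240:350],None,fx=5.5,fy=5.5,interpolation=cv2.INTER_CUBIC))
E
```

```text
('dy/dz', array([-0.03020551, -1.69799137]), 'n', 49) ('dy/dz', array([-0.01590792, -1.17534237]), 'n', 50)
('dy/dz', array([-0.01706895, -0.0515099 ]), 'n', 51)
```

View pics/f.png

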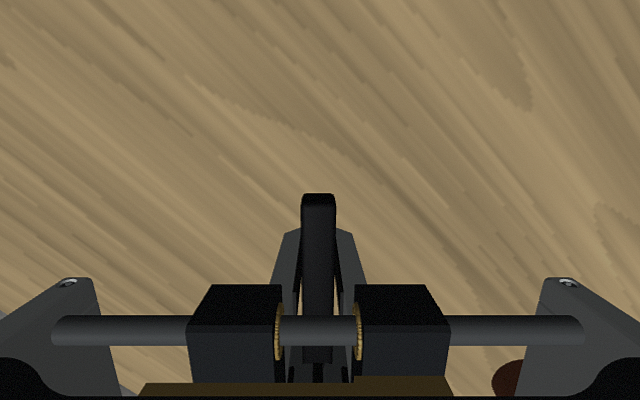

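View pics/f_side.png

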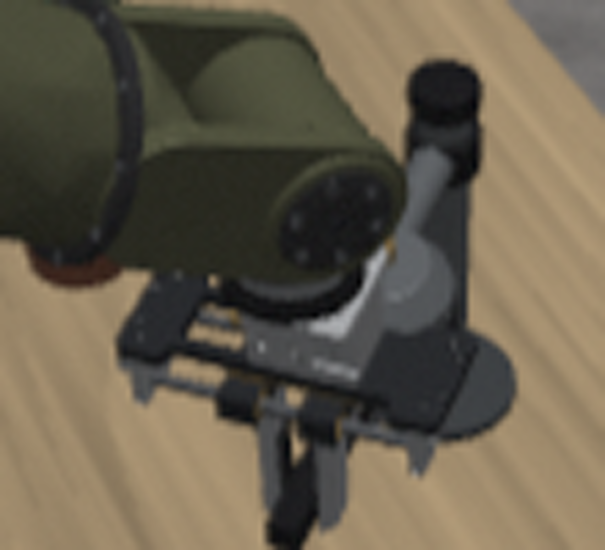

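The handle is still parallel to the jaws (column 318, row 195 up), so there was no yaw slip. I'll relieve the radial push and keep lowering, watching the force.

Emit:
jog_arm(series=[0,0,0,-0.0003,-0.0005,0,-1,0,0,0,-0.0003,-0.0005,-0.0005,-1,0,0,0,-0.0003,-0.0005,-0.001,-1,0,0,0,-0.0003,-0.0005,-0.001,-1])

```text
clock: 22.95
eef_pos: [551.6, 50.2, 140.3]
eef_rot: [-0.013, 1.544, 0.772]
wrist_force: [1.9, -0.8, -5.3]
finger_gap: 19.6
```

```bash
python3 st.py; python3 - <<'E'
from cell import manip
from tilt import *
c=manip.camera("wrist"); print(slope(c)[:4])
E
```

```text
t 22.95 p [551.56  50.19 140.28] yaw 0.7852 xax [ 0.019   0.0185 -0.9996] F [ 1.9 -0.8 -5.3] M [-0.54  0.13 -0.44] q6 -2.348
cup axis est [630.77 129.37] Mz about axis -0.23
('slope x/z', np.float64(0.03883265030489541), 'at0', np.float64(-10.204243450503407))
```

Emit:
jog_arm(series=[0,0,0,0,0,-0.0005,-1,0,0,0,0,0,-0.001,-1,0,0,0,0,0,-0.001,-1])

```text
clock: 23.38
eef_pos: [551.6, 50.2, 139.4]
eef_rot: [-0.013, 1.544, 0.772]
wrist_force: [2.9, -1.1, -2.9]
finger_gap: 19.5
```

```bash
python3 st.py; python3 - <<'E'
from cell import manip
from tilt import *
c=manip.camera("wrist"); print(slope(c)[:4])
E
```

```text
t 23.375 p [551.56  50.21 139.41] yaw 0.7852 xax [ 0.0191  0.0186 -0.9996] F [ 2.9 -1.1 -2.9] M [-0.25 -0.12 -0.3 ] q6 -2.348
cup axis est [630.77 129.39] Mz about axis 0.02
('slope x/z', np.float64(0.0335919779346385), 'at0', np.float64(-10.214054361286651))
```

Emit:
jog_arm(series=[0,0,0,0,0,-0.0005,-1,0,0,0,0,0,-0.001,-1,0,0,0,0,0,-0.001,-1])

```text
clock: 23.8
eef_pos: [551.7, 50.3, 138.6]
eef_rot: [-0.019, 1.544, 0.766]
wrist_force: [2.6, 0.7, 0.2]
finger_gap: 19.6
```

```bash
python3 st.py; python3 - <<'E'
from cell import manip
from tilt import *
c=manip.camera("wrist"); print(slope(c)[:4])
E
```

```text
t 23.8 p [551.67  50.28 138.56] yaw 0.7852 xax [ 0.0195  0.0188 -0.9996] F [2.6 0.7 0.2] M [ 0.31 -0.57 -0.29] q6 -2.348
cup axis est [630.88 129.46] Mz about axis -0.14
('slope x/z', np.float64(0.027279792824479517), 'at0', np.float64(-10.21465854443109))
```

The cup is level (droop about 0), the wrist carries about 0 N, and the lugs rest in the pockets. Now I'll release and retreat upward.

Emit:
jog_arm(series=[0,0,0,0.0002,0,0,-1,0,0,0,0.0002,0,0,-0.5,0,0,0,0.0002,0,0,-0.2,0,0,0,0.0002,0,0,0.1,0,0,0,0.0002,0,0,0.1,0,0,0,0.0002,0,0,0.1,0,0,0,0.0002,0,0,0.1])

```text
clock: 24.72
eef_pos: [551.6, 50.1, 138.2]
eef_rot: [-0.002, 1.545, 0.783]
wrist_force: [0.0, 0.1, -0.2]
finger_gap: 52.1
```

```bash
python3 st.py; python3 - <<'E'
from cell import manip
from tilt import *
from hy import *
print(manip.read_state()["finger_gap"])
c=manip.camera("wrist"); print(slope(c)[:4],hyaw(c))
cv2.imwrite("pics/g.png",c["color"])
E
```

```text
t 24.725 p [551.58  50.11 138.25] yaw 0.7852 xax [ 0.0186  0.0185 -0.9997] F [ 0.   0.1 -0.2] M [0.07 0.04 0.  ] q6 -2.348
cup axis est [630.79 129.29] Mz about axis 0.0
52.14471572643459
('slope x/z', np.float64(0.02459451599404996), 'at0', np.float64(-10.089944005025407)) ('dy/dz', array([-0.0034917 ,  0.34058535]), 'n', 49)
```

View pics/g.png

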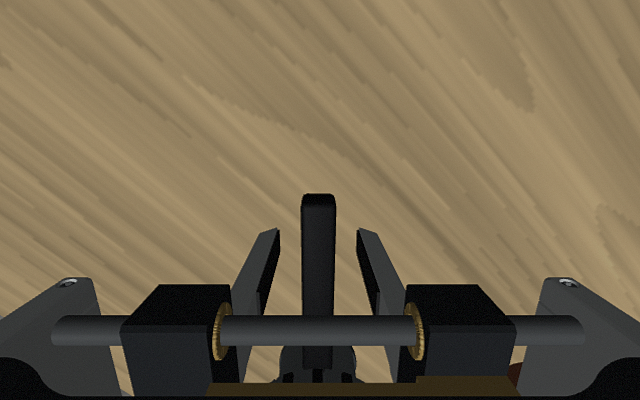

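Released: the handle sits clear between the open jaws at column 318 and is level. Its height gives cup_mid about 143.0, i.e. 17 mm below the mouth, which is pocket depth. Retreating.

Emit:
jog_arm(series=[0,0,0,0,0,0.015,0.1,0,0,0,0,0,0.035,0.1,0,0,0,-0.003,-0.003,0.06,0.1,0,0,0,-0.01,-0.01,0.09,0.1,0,0,0,-0.03,-0.03,0.12,0.1,0,0,0,-0.06,-0.06,0.14,0.1,0,0,0,-0.09,-0.09,0.14,0.1,0,0,0,-0.12,-0.12,0.14,0.1,0,0,0,-0.12,-0.12,0.14,0.1,0,0,0,-0.12,-0.12,0.14,0.1])

```text
clock: 26.02
eef_pos: [435.3, -55.0, 279.1]
eef_rot: [-0.484, 1.553, 0.284]
wrist_force: [0.7, -0.2, 0.1]
finger_gap: 51.9
```

```bash
python3 st.py; python3 - <<'E'
from cell import manip
from h import *
s0=manip.read_state(); w=manip.camera("wrist"); T=wristT(s0,w)
s=manip.camera("side"); t=manip.camera("top")
a=cv2.resize(s["color"][110:210,230:350],None,fx=3.3,fy=3.3,interpolation=cv2.INTER_CUBIC); b=cv2.resize(t["color"][120:220,230:350],None,fx=3.3,fy=3.3,interpolation=cv2.INTER_CUBIC)
cv2.imwrite("pics/k.png",np.hstack([a,b])); cv2.imwrite("pics/kw.png",w["color"])
for nm,c,TT in (("wrist",w,T),("side",s,s["pose"])):
    W=cloud(c,TT); p=W.reshape(-1,3); d=np.hypot(p[:,0]-631,p[:,1]-129.3)
    h=p[(d>55)&(d<155)&(p[:,2]>120)&(p[:,2]<165)&(p[:,0]<600)&(p[:,1]<125)]
    h=h[abs((h[:,0]-631)*np.sin(.785)-(h[:,1]-129.3)*np.cos(.785))<14]
    if len(h)>20:
        r=(631-h[:,0])*np.cos(.785)+(129.3-h[:,1])*np.sin(.785)
        g=abs(h[:,2]-148)<5; print(nm,"n",g.sum(),"top z med",np.median(h[g,2]),"slope",np.polyfit(r[g],h[g,2],1))
        q=h[g][:,:2]-h[g][:,:2].mean(0); v=np.linalg.svd(q,full_matrices=False)[2][0]; print("yaw",np.arctan2(v[1],v[0]))
E
```

```text
t 26.025 p [435.28 -54.97 279.1 ] yaw 0.7677 xax [ 0.0169  0.0049 -0.9998] F [ 0.7 -0.2  0.1] M [0.05 0.03 0.02] q6 -2.554
cup axis est [515.87  22.8 ] Mz about axis 0.09
wrist n 583 top z med 147.9729933932137 slope [-7.45654322e-03  1.48579795e+02]
yaw 0.7741549669414618
side n 123 top z med 148.28378415491363 slope [-1.17176265e-02  1.49276488e+02]
yaw -2.392440748612188
```

View pics/k.png

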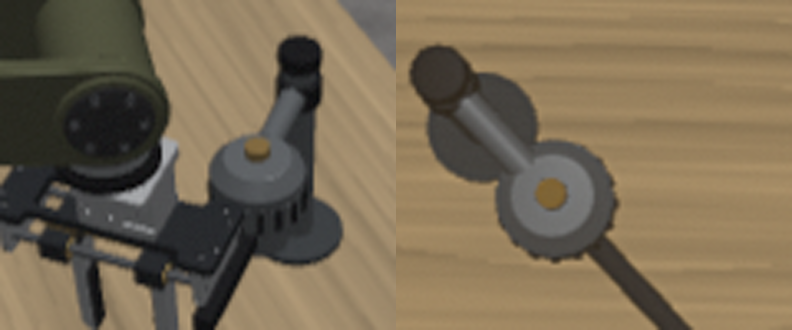

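View pics/kw.png

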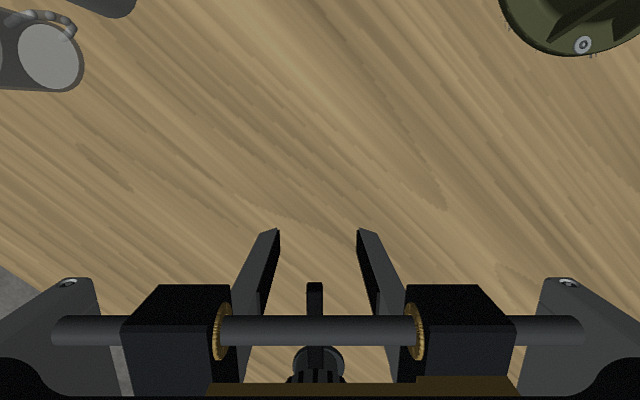

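The cup is hanging level with its yaw still at about 0.774. Joint 6 is reading -2.554, right at its limit, so I'll move it off at once.

Emit:
jog_arm(series=[0,0,-0.1,0,0,0,0.1,0,0,-0.25,0,0,0,0.1,0,0,-0.4,0,0,0,0.1,0,0,-0.5,-0.02,-0.02,0.02,0.1,0,0,-0.5,-0.02,-0.02,0.02,0.1,0,0,-0.5,-0.02,-0.02,0.02,0.1,0,0,-0.5,-0.02,-0.02,0.02,0.1,0,0,-0.5,-0.02,-0.02,0.02,0.1,0,0,-0.5,-0.02,-0.02,0.02,0.1])

```text
clock: 27.3
eef_pos: [414.9, -75.0, 298.2]
eef_rot: [-0.46, 1.555, -0.193]
wrist_force: [0.8, -0.1, -0.4]
finger_gap: 51.6
```

```bash
python3 st.py; python3 - <<'E'
from cell import manip
from h import *
s=manip.camera("side"); t=manip.camera("top")
cv2.imwrite("pics/m.png",s["color"]); cv2.imwrite("pics/mt.png",t["color"])
a=dict(np.load("a_top.npz"))["color"].astype(int); d=abs(a-t["color"].astype(int)).max(2)
for nm,(r0,r1,c0,c1) in dict(pot=(190,235,145,195),jug=(185,240,450,505),bottle=(238,272,450,500),head=(130,202,230,300)).items(): print(nm,"changed px",(d[r0:r1,c0:c1]>40).sum())
W=cloud(t,t["pose"]); p=W.reshape(-1,3); r=np.hypot(p[:,0]-631,p[:,1]-129.3)
h=p[(r>55)&(r<155)&(p[:,2]>138)&(p[:,2]<158)&(p[:,0]<600)&(p[:,1]<100)]
print(len(h),np.median(h[:,2]),np.polyfit(r[(r>55)&(r<155)&(p[:,2]>138)&(p[:,2]<158)&(p[:,0]<600)&(p[:,1]<100)],h[:,2],1))
q=h[:,:2]-h[:,:2].mean(0); v=np.linalg.svd(q,full_matrices=False)[2][0]; print("yaw",np.arctan2(v[1],v[0]))
E
```

```text
t 27.3 p [414.85 -75.04 298.17] yaw 0.2676 xax [ 0.0158 -0.0031 -0.9999] F [ 0.8 -0.1 -0.4] M [-0.01  0.05 -0.03] q6 -2.105
cup axis est [522.87 -45.42] Mz about axis 0.01
pot changed px 0
jug changed px 0
bottle changed px 0
head changed px 79
270 147.77737843803152 [4.10090783e-05 1.47647570e+02]
yaw -2.3618426441155393
```

View pics/m.png

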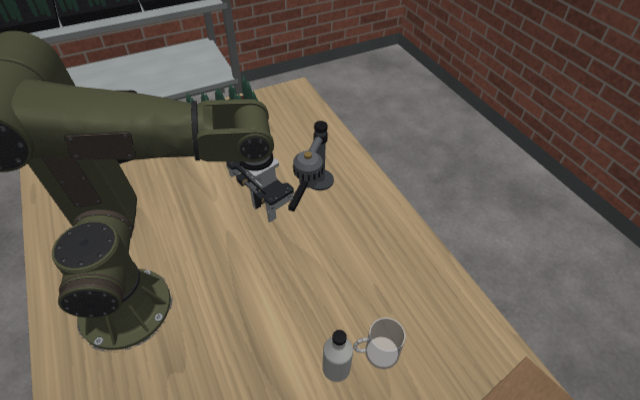

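The side view shows the cup hanging in the head at (308,165) with its handle level. The arm is clear of it, and the pot, bottle and jug haven't moved. I'm handing it in.

```bash
python3 -c "
from cell import manip
print(manip.sign_off())"
```

```text
the job is handed in; nothing more can be done
None
```

The cup is hanging level and locked in the filter head, and I handed the job in at about 27 s. One thing may count against it: joint 6 ran slightly past its range while the arm was backing away.

**What I did:**
- I gripped the handle at 60 N, carried the cup under the head and felt the ring at a grip height of about 128 mm.
- Sweeping the yaw with light upward pressure (5–7 N), I found the slots at a cup yaw of about -0.12 rad.
- I pushed the cup up against the seal and turned it counter-clockwise until the stop pushed back, from about 0.77 rad on, with about 0.4 N m at most.
- I then eased off the twist, lowered the cup until the wrist carried almost nothing, and let go.

**Last checks:**
- **Height:** the wrist camera at release put the cup's mid-point about 17 mm below the mouth, which is pocket depth. The later camera readings of the handle came out about 1 mm lower, within calibration error.
- **Level and yaw:** the handle is level in the top view (slope about 0) and sits at 0.77–0.78 rad. Two readings taken while backing away showed slopes of about -0.007 (wrist) and -0.012 (side).
- **Bystanders:** the top view shows no change at the pot, bottle or jug.

**What went less well:**
- **Joint 6:** it read -2.554 rad at the end of the retreat, 0.004 past its stated limit of -2.55. I turned it back at once.
- **Grip slip:** the handle pitched slightly in the grip under the seal's load, by about 0.015 rad.
- **Catch on lowering:** the cup caught briefly by friction on the way down. It dropped the rest of the way once I eased the sideways push.

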